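Gauge the headroom over the plates in the pot

TASK

We want to know how much room is left above the stack of plates stored in the blue pot. Take the red knob of the depth gauge that stands across the pot's rim and lower it gently, without pressing hard on the china, until its rubber foot rests on the top plate; leave it resting there, then swing the yellow-pegged locking lever round until its brass jaw firmly clamps the rod. Leave the things around the pot where they are, and let go of everything.

Things in the scene. Friction and masses are not known exactly. Their poses are not given: they have to be found in the camera images.
- pot: Round blue enamel pot, 240 mm across, rim 120 mm above the work surface, fixed; origin: centre of its underside. Blue ears stick out along its x (to 155 mm from the centre). An aluminium bridge bar, 36 x 270 mm, lies across the rim along the pot's y, its top at 135 mm; the upright gauge rod runs through its middle, on the pot's axis. Plates are stacked inside (see foot).
- knob (a point): Centre of the red round knob (26 mm diameter, 30 mm tall) on top of the gauge rod. It moves straight up and down with the rod; 168 mm above the lowest point of the foot when the foot is not pressed.
- rod: The steel gauge rod (12 mm diameter), sliding vertically through the bridge; its origin lies on the rod's axis 280 mm below the knob's centre. It stays at the height where it is left: sliding friction about 4 N, weight about 1.4 N with its foot, up to 100 mm of travel downward.
- foot: Black domed rubber foot (24 mm diameter) under the rod; origin: its lowest point. It is sprung: gives way into the rod by up to 3 mm at 2.5 N per mm, then is rigid; over 14 N chips the china. It comes down on the top plate, whose face is not reported and lies anywhere from 25 to 78 mm above the work surface.
- lock (a joint): Angle (rad) of the locking lever about its upright pivot: 0 is wide open, growing counter-clockwise seen from above; starts between 0 and 0.2. The brass jaw meets the rod at about 0.87 and stops. The lever is stiff (0.3 N m, about 3.5 N at the peg) and stays where it is left; to clamp, push the peg until it goes no further and the push has risen to about 7 to 15 N.
- pivot (a point): Pivot of the locking lever, on the bridge 145 mm above the work surface, at pot x -12 mm, y +36 mm. On the side opposite to the peg the lever carries its brass jaw, a bar 12 mm thick reaching 42 mm from the pivot.
- peg (a point): Upright yellow peg at the end of the locking lever: 14 mm diameter, standing free from 152 to 200 mm above the work surface; this point is on its axis at 180 mm. It is 90 mm from the pivot, in the direction (40 degrees + lock angle) from the pot's x axis; when clamped it lies out along the bridge, at pot x about -12 mm, y about +126 mm.
- canister_mid (a point): Middle of a white storage jar, 90 mm across and 130 mm tall, beside the pot; leave it alone.
- bowl_mid (a point): Middle of a green bowl, 140 mm across and 55 mm tall, beside the pot; leave it alone.
- tin_mid (a point): Middle of a dark steel loaf tin, 100 x 170 x 55 mm, behind the pot; leave it alone.

How it is judged (in metres and radians):
On the way, in this order (a step that is already met when the one before it is completed fails the run):
1. the foot rests on the top plate (at least 0.8 N) while the lever is still open (contact force between foot and anything else above 0.8 N and value of joint lock below 0.5 rad), for 0.3 s.
2. the jaw clamps the rod (contact force between lock and rod above 3 N), for 0.2 s.
At the end, for the whole second after the job is handed in: The foot still rests on the top plate with at least 0.5 N, the lever is swung beyond 0.8 rad with its jaw clamping the rod with at least 2.5 N, and jar, bowl and tin are within 30 mm of where they stood (contact force between foot and anything else above 0.5 N and contact force between lock and rod above 2.5 N and value of joint lock above 0.8 rad and distance of each of canister_mid, bowl_mid, tin_mid from where it was at the start of the episode below 0.03 m); the robot touches nothing.
It fails at once if the foot is pressed with more than 14 N (chipped china) (contact force between foot and anything else above 14 N).
It fails at once if the jar, bowl or tin is shoved more than 50 mm (distance of any of canister_mid, bowl_mid, tin_mid from where it was at the start of the episode above 0.05 m).
It also fails if it takes over 59 s, if anything falls off the work surface, if the arm or the gripper's body presses on something with over 40 N, if the wrist force passes 120 N, or if a joint passes its speed limit or range.

ROBOT

A 6-joint arm with a two-finger parallel gripper is mounted at the origin on the work surface. World frame = base frame: x ahead of the robot, y to its left, z up, the work surface at z = 0. Lengths are in mm, angles in rad, forces in N, time in s.
With the tool pointing down it reaches from about 325 to 875 mm from the base axis. Payload 4.4 kg.
Tool frame: the origin (TCP) lies on the centre line of the jaws, within the pads' length; the fingertips stand ahead of it and the grasp point (between the pads) lies 6 mm ahead of it (ctrl.tcp_to_tips is the z of the fingertips in the tool frame, in mm); z points along the fingers, y is the direction in which the jaws open and shut (so a half turn about z gives the same grasp; the last joint's range is limited). The gripper opens to 85 mm and grips with 20 to 120 N. Pads are 22 mm wide; open, the fingers measure 114 mm over their backs; the gripper's body (76 mm by 85 mm) begins 54 mm behind the grasp point. The pads swing forward as they close: fully open they stand 13 mm farther back than shut.
Start: joints at [0.997, 0.207, 1.542, -0, 1.393, -0.15], TCP at [236.465, 524.129, 256.282] pointing down, gripper open.
Joint ranges: [-2.73, 2.73], [-0.86, 2.22], [0.23, 2.46], [-1.11, 4.25], [0.08, 2.63], [-2.82, 2.82]. Speed limits (rad/s): [2.79, 2.79, 3.14, 3.14, 3.14, 3.14].

INTERFACE

Orientations are given as a 3x3 rotation matrix whose columns are the frame's x, y, z axes.
In Python, from plant import ctrl, sensors, optics gives the robot as it stands. Calls block until the motion is done:
- ctrl.move_ptp(position, orientation): joint-space move of the TCP to a pose.
- ctrl.move_l(position, rot=None, vel=150, threshold=None): straight line of the TCP; rot=None keeps the orientation; vel is the mean speed in mm/s. With threshold (N) it stops when the force on the tool has changed by that much, and returns True; else False.
- ctrl.set_joints(angles): joint-space move.
- ctrl.gripper_to(opening, force=None): finger opening in mm; force is the grip in N (None keeps the last); returns when the fingers have stopped.
- ctrl.hold(seconds).
- ctrl.solve_ik(position, orientation): joint angles nearest the present ones, or None.
- sensors.read_state(): the state.
- optics.grab_frame(name): name is "scene" or "top"; returns (picture, depth): 384x512x3 uint8, red, green, blue; 384x512 float32, mm along the optical axis (not along the pixel's ray), 0 where there is no reading.
- optics.camera_params(name): a dict with "mtx" (3x3 intrinsics, pixels), "R" (3x3) and "t" (3): a world point X has camera coordinates R X + t. Camera axes: x right, y down, z forward; pixel columns grow to the right and rows downward; lengths in mm; the calibration is good to about 2 mm. A picture is of the moment at which its call begins. camera_params takes no time and is no camera call.
A pose or a line that the arm cannot do raises ctrl.MotionError and nothing moves.
- ctrl.finish_job(): hands the job in, once; it reports no verdict.
The state is a dict: "t": time; "q": joint angles; "qvel": joint speeds; "tau": joint torques, N m; "eef_pos": TCP position; "eef_rot": TCP orientation; "force": force on the tool from outside, world axes, zero at the start; "wrist_torque": the same for the moment, N m; "grip_width": finger opening in mm.
Only numpy, scipy, OpenCV 4.12 (cv2) and the standard library are available. Lean on these libraries where they do the work, as an engineer would, in place of code of your own. Each camera call takes 0.05 s, during which the arm holds its last target.

## Working session

There is one attempt and no reset: what is moved stays moved. The work goes in short steps, each a Python script; the robot and the scene stay as the last script left them, time stands still between calls to the robot, and variables do not carry over. Pictures are saved under pics/ and viewed, and the job is handed in when it is done.

```bash
ls; mkdir -p pics
python3 - <<'E'
from plant import ctrl, sensors, optics
import cv2,numpy as np
for n in ("scene","top"):
    p,d=optics.grab_frame(n); cv2.imwrite(f"pics/{n}0.png",p[:,:,::-1]); np.savez(f"{n}0.npz",p=p,d=d)
    c=optics.camera_params(n); print(n,c["mtx"],c["R"],c["t"],-np.array(c["R"]).T@c["t"])
print(sensors.read_state(),ctrl.tcp_to_tips)
E
```

```text
pics
scene [[487.98826862   0.         250.98756399]
 [  0.         487.98826862 190.11530665]
 [  0.           0.           1.        ]] [[-0.48283339  0.87547628 -0.0203273 ]
 [ 0.63955881  0.33667644 -0.69109587]
 [-0.59819432 -0.34668466 -0.7224772 ]] [ 282.95769888 -270.07140441 1882.53111122] [1435.46738774  495.84859238 1179.19233363]
top [[395.64233999   0.         257.48472351]
 [  0.         395.64233999 193.51152039]
 [  0.           0.           1.        ]] [[-2.92326222e-02 -9.99572258e-01  8.68842781e-04]
 [-9.90749937e-01  2.88593579e-02 -1.32596000e-01]
 [ 1.32514209e-01 -4.73693471e-03 -9.91169787e-01]] [  47.26651127  641.05775924 1106.52034903] [ 489.87998997   33.98729275 1181.71016579]
{'t': 0.1, 'q': array([ 9.96510669e-01,  2.07349585e-01,  1.54283521e+00, -6.36455419e-06,
        1.39349569e+00, -1.50511961e-01]), 'qvel': array([-0.00013327, -0.00119057, -0.00318785, -0.00011034,  0.0003588 ,
        0.00077715]), 'tau': array([-7.15508177e-04, -3.84091437e+01, -2.92550737e+01, -2.69735128e-04,
        4.88086604e-03,  7.65135496e-06]), 'eef_pos': array([236.10837328, 523.58571344, 255.22197726]), 'eef_rot': array([[-9.11543969e-01,  4.11201067e-01, -1.12892440e-03],
       [ 4.11202503e-01,  9.11542329e-01, -1.75630703e-03],
       [ 3.06867046e-04, -2.06516762e-03, -9.99997820e-01]]), 'force': array([ 0.67752004, -0.71430839, -0.47232961]), 'wrist_torque': array([ 0.01818273,  0.03384795, -0.03529862]), 'grip_width': 85.4755028010141} 25.0
```

View pics/scene0.png

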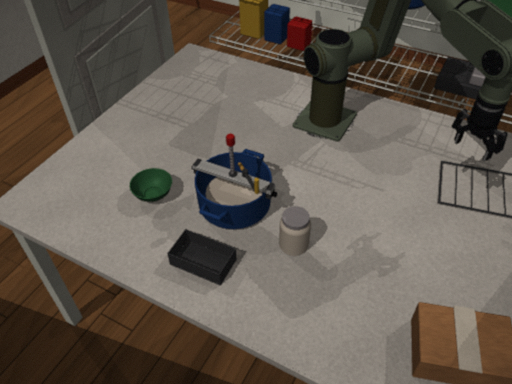

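View pics/top0.png

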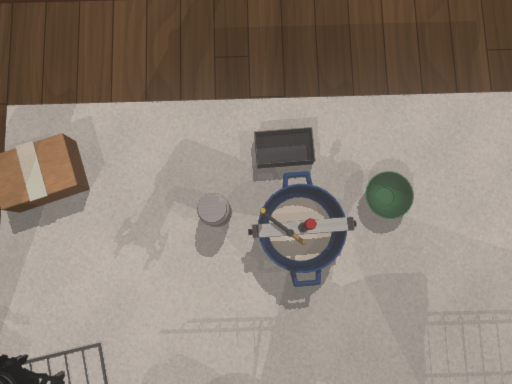

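The scene view shows the red knob near (231,140), the yellow peg near (256,185), the jar at (294,230), the bowl at (151,185) and the tin at (203,256). In the top view the knob is near (310,224), the peg near (263,211) and the jaw near (298,239). Next I'll measure them.

```bash
cat > h.py <<'E'
import cv2,numpy as np
from plant import ctrl, sensors, optics
C={n:optics.camera_params(n) for n in ("scene","top")}
def ray(n,uv):
    c=C[n];R=np.array(c["R"]);o=-R.T@np.array(c["t"])
    d=R.T@np.linalg.inv(c["mtx"])@np.array([uv[0],uv[1],1.]);return o,d/np.linalg.norm(d)
def onz(n,uv,z):
    o,d=ray(n,uv);return o+d*(z-o[2])/d[2]
def tri(a,b):
    o1,d1=ray("scene",a);o2,d2=ray("top",b)
    s=np.linalg.lstsq(np.c_[d1,-d2],o2-o1,rcond=None)[0]
    p,q=o1+s[0]*d1,o2+s[1]*d2;return (p+q)/2,np.linalg.norm(p-q)
def cloud(n,d):
    c=C[n];v,u=np.indices(d.shape);m=np.array(c["mtx"])
    X=np.stack([(u-m[0,2])/m[0,0]*d,(v-m[1,2])/m[1,1]*d,d],-1)
    return (X-np.array(c["t"]))@np.array(c["R"])
def mask(p,lo,hi,roi):
    h=cv2.cvtColor(p,cv2.COLOR_RGB2HSV);m=cv2.inRange(h,lo,hi)
    if lo[0]==0 and hi[0]<8: m|=cv2.inRange(h,(172,lo[1],lo[2]),(180,255,255))
    k=np.zeros_like(m);x0,y0,x1,y1=roi;k[y0:y1,x0:x1]=m[y0:y1,x0:x1];return k
ROI={"scene":(180,120,290,240),"top":(230,160,370,300)}
RED=((0,150,60),(6,255,255));YEL=((17,120,70),(32,255,255));BLU=((105,120,30),(125,255,255))
E
python3 - <<'E'
from h import *
uv={}
for n in ("scene","top"):
    f=np.load(n+"0.npz");p,d=f["p"],f["d"];X=cloud(n,d)
    big=cv2.resize(p[ROI[n][1]:ROI[n][3],ROI[n][0]:ROI[n][2]],None,fx=5,fy=5,interpolation=cv2.INTER_NEAREST);cv2.imwrite(f"pics/{n}z0.png",big[:,:,::-1])
    for nm,(lo,hi) in dict(red=RED,yel=YEL,blu=BLU).items():
        m=mask(p,lo,hi,ROI[n])>0;ys,xs=np.nonzero(m);P=X[m&(d>0)]
        if len(xs)==0: print(n,nm,0);continue
        uv[n,nm]=(xs.mean(),ys.mean());print(n,nm,len(xs),uv[n,nm],(xs.min(),xs.max(),ys.min(),ys.max()),np.median(P,0),P[:,2].min(),P[:,2].max())
for nm in("red","yel"): print(nm,tri(uv["scene",nm],uv["top",nm]))
f=np.load("top0.npz");X=cloud("top",f["d"]);
# bar: top surface 128..142 in height, near pot
R=ROI["top"];Q=X[R[1]:R[3],R[0]:R[2]];pp=f["p"][R[1]:R[3],R[0]:R[2]]
m=(abs(Q[...,2]-135)<6)&(pp.min(-1)>100);print(m.sum())
print(cv2.minAreaRect(Q[m][:,:2].astype(np.float32)))
m=(abs(Q[...,2]-120)<5);
print('rim',cv2.minEnclosingCircle(Q[m&(mask(f["p"],*BLU,R)[R[1]:R[3],R[0]:R[2]]>0)][:,:2].astype(np.float32)))
E
```

```text
scene red 78 (np.float64(229.92307692307693), np.float64(139.34615384615384)) (np.int64(226), np.int64(234), np.int64(134), np.int64(145)) [545.2116458  -84.01128013 282.2690299 ] 261.6645655474526 291.56394471293805
scene yel 89 (np.float64(252.35955056179776), np.float64(180.59550561797752)) (np.int64(238), np.int64(258), np.int64(163), np.int64(193)) [583.32490192  17.78157389 166.93771901] 36.394089269904775 205.40527977401575
scene blu 2503 (np.float64(235.44186975629245), np.float64(193.59089093088295)) (np.int64(195), np.int64(270), np.int64(149), np.int64(228)) [590.68205731 -61.0269625   89.10113869] -0.555229849570035 204.73798491482245
top red 63 (np.float64(310.3015873015873), np.float64(223.65079365079364)) (np.int64(306), np.int64(314), np.int64(220), np.int64(228)) [536.8853237  -87.17675783 287.4211487 ] 284.08889007553086 291.5628578617811
top yel 32 (np.float64(277.875), np.float64(222.1875)) (np.int64(261), np.int64(304), np.int64(208), np.int64(242)) [574.43618585  14.30822963 198.79280832] 148.67894173639476 203.2025955958633
top blu 0
red (array([537.9798243 , -89.14920293, 273.53883849]), np.float64(0.46717011932801145))
yel (array([548.88509477, -17.63927251, 150.08953513]), np.float64(9.305221231027005))
964
((536.2399291992188, -88.48030090332031), (39.18799591064453, 268.5205993652344), 3.139390468597412)
rim ((0.0, 0.0), 0.0)
```

View pics/topz0.png

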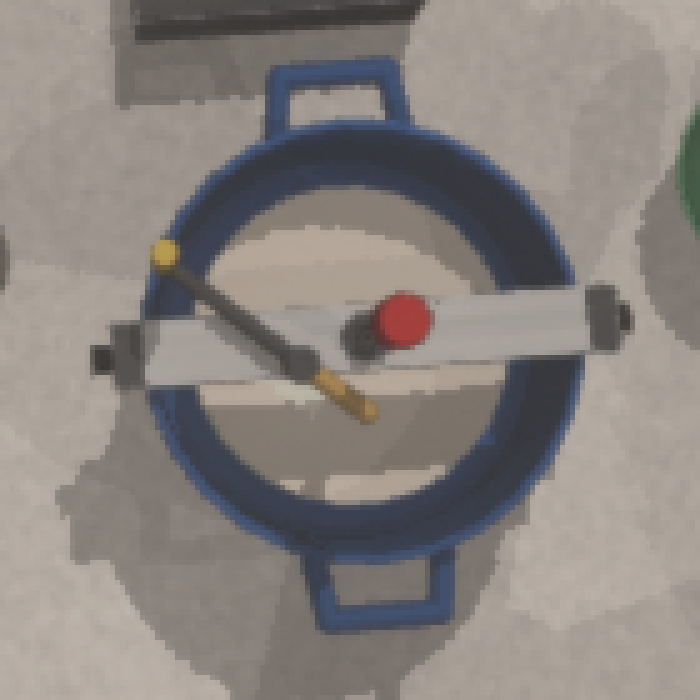

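View pics/scenez0.png

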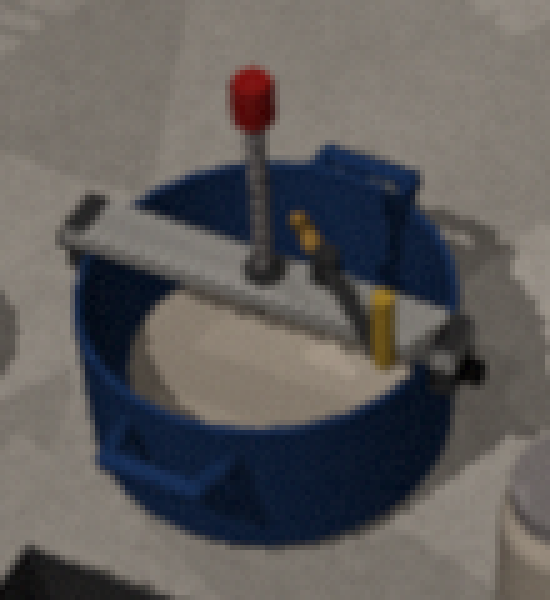

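Run:
```python
from h import *
uv={}
ft=np.load("top0.npz");fs=np.load("scene0.npz")
ys,xs=np.nonzero(mask(ft["p"],*RED,ROI["top"]));k=(xs.mean(),ys.mean());print("knob top z288",onz("top",k,288))
m=mask(fs["p"],*RED,ROI["scene"]);ys,xs=np.nonzero(m);
print("knob scene z273",onz("scene",(xs.mean(),ys.mean()),274))
for n,f,roi in(("top",ft,(255,203,270,216)),("scene",fs,(250,174,264,198))):
    m=mask(f["p"],*YEL,roi);ys,xs=np.nonzero(m);P=cloud(n,f["d"])[(m>0)&(f["d"]>0)];print(n,len(xs),xs.mean(),ys.mean(),(ys.min(),ys.max()),np.median(P,0),P[:,2].min(),P[:,2].max());uv[n]=(xs.mean(),ys.mean())
print("peg top z198",onz("top",uv["top"],198),"scene z178",onz("scene",uv["scene"],178),tri(uv["scene"],uv["top"]))
X=cloud("top",ft["d"])
c=np.array([537.5,-88.5]);r=np.linalg.norm(X[...,:2]-c,axis=-1)
m=(abs(X[...,2]-120)<4)&(r<135)&(r>100)
P=X[m][:,:2];A=np.c_[P,np.ones(len(P))];s=np.linalg.lstsq(A,(P**2).sum(1),rcond=None)[0];print("rim",len(P),s[:2]/2,np.sqrt(s[2]+(s[:2]**2).sum()/4))
for th in (np.deg2rad(3.14),):
    R=np.array([[np.cos(th),-np.sin(th)],[np.sin(th),np.cos(th)]]);piv=c+R@[-12,36];peg=onz("top",uv["top"],200)[:2]
    v=R.T@(peg-piv);print("piv",piv,"peg rel",v,np.linalg.norm(v),"lock",np.arctan2(v[1],v[0])-np.deg2rad(40))
```

```text
knob top z288 [537.31548159 -87.39735043 288.        ]
knob scene z273 [538.36872778 -88.62203038 274.        ]
top 18 262.5 210.22222222222223 (np.int64(208), np.int64(212)) [579.22562177  18.00722039 200.18619529] 198.00841182234706 203.2025955958633
scene 68 255.98529411764707 185.08823529411765 (np.int64(178), np.int64(193)) [584.69746029  19.58391581 179.07075533] 36.394089269904775 205.40527977401575
peg top z198 [578.9953152   18.01035736 198.        ] scene z178 [582.3598137   18.47318025 178.        ] (array([580.95161484,  17.67029665, 176.34136318]), np.float64(0.02607455445118797))
rim 527 [537.52466694 -87.57234348] 116.20501759886555
piv [523.54608317 -53.2113587 ] peg rel [59.08808811 68.11986548] 90.17604022164139 lock 0.1581476175533023
```

```bash
cat >> h.py <<'E'
TH=np.deg2rad(3.14);R2=np.array([[np.cos(TH),-np.sin(TH)],[np.sin(TH),np.cos(TH)]])
CEN=np.array([537.5,-88.0]);PIV=CEN+R2@[-12,36]
def down(a):  # tool y (jaw) at angle a in world
    y=np.array([np.cos(a),np.sin(a),0]);z=np.array([0,0,-1.]);return np.c_[np.cross(y,z),y,z]
def st(k=""):
    s=sensors.read_state();print(k,"t%.2f"%s["t"],s["eef_pos"].round(1),"F",s["force"].round(2),"w%.1f"%s["grip_width"]);return s
E
python3 - <<'E'
from h import *
for a in (0,np.pi/2,np.pi,-np.pi/2): print(a,ctrl.solve_ik([*CEN,345],down(a)),ctrl.solve_ik([*(PIV+[60,90]),187],down(a)))
p=sensors.read_state()
ctrl.move_l([236,524,345],vel=200)
ctrl.gripper_to(55,25)
ctrl.move_ptp([*CEN,345],down(np.pi/2)); st()
f,d=optics.grab_frame("top");cv2.imwrite("pics/top1.png",cv2.resize(f[150:310,220:400],None,fx=4,fy=4)[:,:,::-1])
E
```

```text
0 [-3.21214461e-01  8.65658310e-02  1.49604588e+00 -4.44089210e-16
  1.55898094e+00 -3.21214461e-01] [-8.41428008e-02  2.90883529e-01  1.58670352e+00 -4.44089210e-16
  1.26400560e+00 -8.41428008e-02]
1.5707963267948966 [-3.21214461e-01  8.65658310e-02  1.49604588e+00 -4.44089210e-16
  1.55898094e+00 -1.89201079e+00] [-8.41428008e-02  2.90883529e-01  1.58670352e+00 -4.44089210e-16
  1.26400560e+00 -1.65493913e+00]
3.141592653589793 [-3.21214461e-01  8.65658310e-02  1.49604588e+00 -4.44089210e-16
  1.55898094e+00  2.82037819e+00] None
-1.5707963267948966 [-3.21214461e-01  8.65658310e-02  1.49604588e+00 -4.44089210e-16
  1.55898094e+00  1.24958187e+00] [-8.41428008e-02  2.90883529e-01  1.58670352e+00 -4.44089210e-16
  1.26400560e+00  1.48665353e+00]
 t3.52 [537.6 -87.3 345.1] F [-0.4   0.58  0.01] w55.1
```

Run:
```python
from h import *
st();ctrl.move_l([*CEN,280],vel=80);st("down")
ctrl.gripper_to(20,25);st("grip")
ctrl.hold(.3);st()
for n in("scene",):
    f,d=optics.grab_frame(n);cv2.imwrite("pics/s2.png",cv2.resize(f[80:240,150:310],None,fx=4,fy=4)[:,:,::-1])
```

```text
t3.58 [537.6 -87.2 345. ] F [ 1.17  0.25 -0.01] w54.7
down t4.54 [537.9 -88.2 280.6] F [0.33 0.08 0.17] w55.1
grip t4.91 [537.9 -88.5 280.8] F [ 0.2  -1.95  1.17] w25.0
 t5.21 [537.9 -88.5 280.6] F [-0.08 -2.    2.06] w25.1
```

View pics/s2.png

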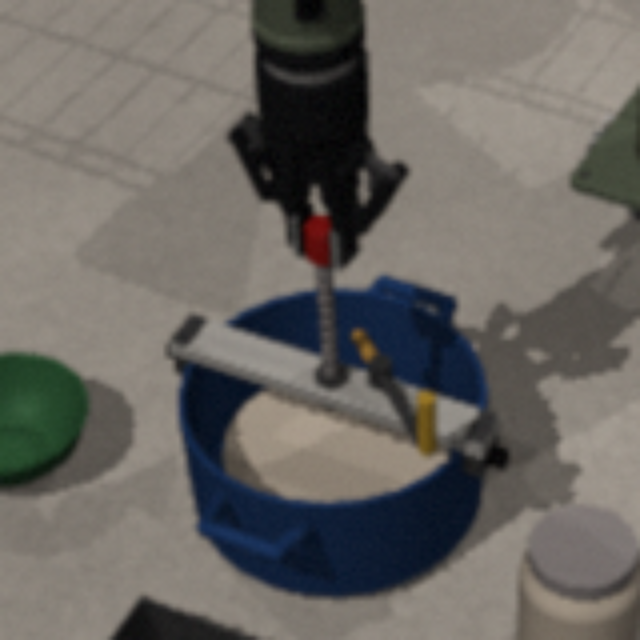

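The knob is between the pads, shown in the picture at (318,240), with a width of 25 mm. Next I'll lower it, with a threshold set.

Run:
```python
from h import *
s=st();x,y,z=s["eef_pos"]
print(ctrl.move_l([CEN[0],CEN[1],z-18],vel=40,threshold=6));s=st("a")
r=ctrl.move_l([CEN[0],CEN[1],198],vel=12,threshold=3.5);s=st("b");print(r)
ctrl.hold(.2);st("c")
```

```text
t5.26 [537.9 -88.5 280.5] F [ 0.53 -3.99  1.95] w25.2
False
a t5.84 [537.8 -88.4 261. ] F [ 2.65 -5.2  -1.05] w25.1
b t6.52 [537.9 -88.6 261.1] F [0.85 0.72 1.65] w24.9
True
c t6.72 [537.9 -88.6 261.1] F [ 0.25  2.55 -0.5 ] w25.1
```

Run:
```python
from h import *
s=st();n=0
while n<6:
    n+=1
    r=ctrl.move_l([CEN[0],CEN[1],198],vel=14,threshold=6);s=st("b");print(r)
    z=s["eef_pos"][2]
    ctrl.hold(.15);s=st("c")
    if not r or s["force"][2]>3.5: break
```

```text
t6.72 [537.9 -88.6 261.1] F [ 0.25  2.55 -0.5 ] w25.1
b t9.19 [537.9 -88.5 227.8] F [ 0.72 -1.64  1.23] w25.1
True
c t9.34 [537.8 -88.5 227.8] F [ 0.98 -3.22  1.79] w24.9
b t9.82 [537.9 -88.6 227.6] F [-0.31 -0.51  4.04] w24.7
True
c t9.97 [537.9 -88.6 227.6] F [ 0.63 -0.81  3.75] w25.0
```

Run:
```python
from h import *
f=np.load("top0.npz");X=cloud("top",f["d"]);r=np.linalg.norm(X[...,:2]-CEN,axis=-1)
for a,b in((0,25),(25,40),(40,55),(55,70),(70,85)):
    z=X[...,2][(r>=a)&(r<b)&(X[...,2]<100)];print(a,b,len(z),np.percentile(z,[10,50,90]) if len(z) else '')
def av(k,n=8):
    F=[]
    for _ in range(n): ctrl.hold(.02);s=sensors.read_state();F.append(s["force"])
    print(k,"t%.2f"%s["t"],s["eef_pos"].round(2),np.mean(F,0).round(2),np.std(F,0).round(2));return np.mean(F,0)[2],s["eef_pos"][2]
av("0")
```

```text
0 25 26 [50.2854243  53.54132196 56.28496162]
25 40 163 [50.6058993  53.48032283 56.06327525]
40 55 388 [50.46452003 53.2698744  55.99843515]
55 70 581 [51.11349928 53.77596268 56.833894  ]
70 85 745 [52.77553121 55.67638134 58.21352163]
0 t10.10 [537.91 -88.58 227.55] [-0.67  0.56  3.66] [0.63 0.53 0.5 ]
```

```bash
cat >> h.py <<'E'
def av(k,n=8):
    F=[]
    for _ in range(n): ctrl.hold(.02);s=sensors.read_state();F.append(s["force"])
    print(k,"t%.2f"%s["t"],s["eef_pos"].round(2),np.mean(F,0).round(2),np.std(F,0).round(2));return np.mean(F,0)[2],s["eef_pos"][2]
E
python3 - <<'E'
from h import *
z0=sensors.read_state()["eef_pos"][2];c=z0
for i in range(7):
    c-=.4
    r=ctrl.move_l([CEN[0],CEN[1],c],vel=5,threshold=7)
    F,z=av(f"{c:.1f} {r}")
    if F>6.6: break
E
```

```text
227.2 False t10.61 [537.86 -88.46 227.52] [ 0.45 -2.47  4.72] [0.51 0.32 0.39]
226.8 False t10.99 [537.88 -88.46 227.44] [-0.2  -2.71  6.3 ] [0.56 0.37 0.55]
226.4 False t11.38 [537.88 -88.48 227.23] [-0.69 -2.31  7.04] [0.49 0.3  0.46]
```

Run:
```python
from h import *
ctrl.move_l([CEN[0],CEN[1],226.0],vel=5,threshold=7);av("more");ctrl.hold(.3)
ctrl.gripper_to(55);av("released")
ctrl.move_l([*CEN,300],vel=120);av("up")
for n in("scene","top"):
    f,d=optics.grab_frame(n);np.savez(n+"3.npz",p=f,d=d);r=(150,80,310,240) if n=="scene" else (230,160,370,300)
    cv2.imwrite(f"pics/{n}3.png",cv2.resize(f[r[1]:r[3],r[0]:r[2]],None,fx=4,fy=4)[:,:,::-1])
m=mask(np.load("scene3.npz")["p"],*RED,ROI["scene"]);m0=mask(np.load("scene0.npz")["p"],*RED,ROI["scene"])
for q in(m0,m):
    ys,xs=np.nonzero(q);o,d=ray("scene",(xs.mean(),ys.mean()));
    # height where the ray meets the vertical axis at CEN (least squares in xy)
    k=((CEN-o[:2])@d[:2])/(d[:2]@d[:2]);print(len(xs),o+k*d)
```

```text
more t11.76 [537.9  -88.48 227.04] [-0.7  -2.65  7.79] [0.52 0.38 0.58]
released t12.59 [537.29 -87.82 225.59] [ 0.23 -0.05  0.03] [0.41 0.55 0.47]
up t13.49 [536.79 -87.79 298.53] [0.06 0.12 0.28] [0.56 0.2  0.3 ]
78 [538.04336598 -88.83400752 273.67170277]
81 [538.56305165 -89.62851054 219.9289354 ]
```

View pics/scene3.png

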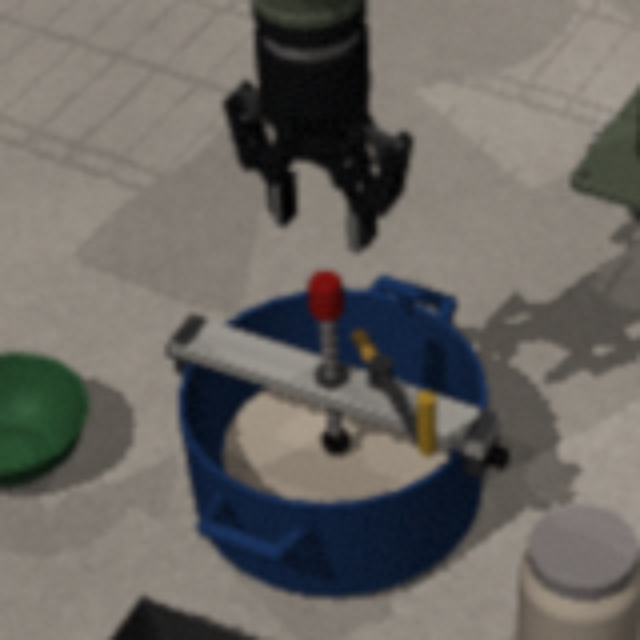

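The knob is now at 219.9 mm, 53.7 mm lower, and the black foot shows on the plate at (335,440). The foot sits at 52 mm and the plate depth reads 53 mm. I'll press lightly from above to confirm the release didn't lift it.

Run:
```python
from h import *
ctrl.gripper_to(0,25)
ctrl.move_l([*CEN,268],vel=60);av("hover")
r=ctrl.move_l([*CEN,250],vel=10,threshold=2.5);print(r);F,z=av("touch")
c=z
for i in range(8):
    if F>6 or not r: break
    c-=.5; ctrl.move_l([*CEN,c],vel=10,threshold=6);F,z=av("%.1f"%c)
ctrl.hold(.3)
ctrl.move_l([*CEN,300],vel=100);av("up")
```

```text
hover t14.97 [537.88 -88.11 268.6 ] [ 0.28 -0.01  0.13] [0.46 0.53 0.56]
True
touch t16.12 [537.46 -87.97 258.73] [ 0.39 -0.1   4.37] [0.6  0.52 0.37]
258.2 t16.50 [537.54 -87.99 258.75] [-1.1   0.5   5.71] [0.44 0.51 0.8 ]
257.7 t16.88 [537.56 -88.02 258.59] [-1.5   0.33  6.95] [0.57 0.33 0.31]
up t17.89 [536.84 -87.79 298.67] [-0.09 -0.02 -0.39] [0.52 0.47 0.48]
```

```bash
cat >> h.py <<'E'
def pp(lock,back):
    ph=TH+np.deg2rad(40)+lock;u=np.array([np.cos(ph),np.sin(ph)]);t=np.array([-u[1],u[0]])
    return PIV+90*u-back*t, down(ph), t
def ft(t,k=""):
    F=[]
    for _ in range(6): ctrl.hold(.02);s=sensors.read_state();F.append(s["force"])
    F=np.mean(F,0);print(k,"t%.2f"%s["t"],s["eef_pos"].round(1),F.round(1),"push %.2f"%(-F[:2]@t));return -F[:2]@t,s
E
python3 - <<'E'
from h import *
p,R,t=pp(.158,38)
ctrl.move_ptp([*p,300],R);ctrl.move_l([*p,190],vel=120);ft(t,"down")
f,d=optics.grab_frame("top");cv2.imwrite("pics/top4.png",cv2.resize(f[160:300,230:370],None,fx=4,fy=4)[:,:,::-1])
f,d=optics.grab_frame("scene");cv2.imwrite("pics/scene4.png",cv2.resize(f[80:240,180:340],None,fx=4,fy=4)[:,:,::-1])
E
```

```text
down t19.87 [609.6  -5.  191.4] [-0.   0.1  0.4] push -0.06
```

View pics/scene4.png

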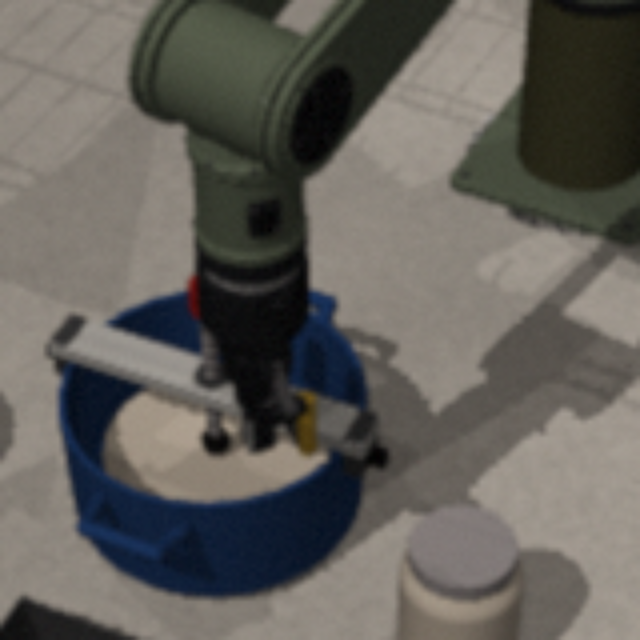

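View pics/top4.png

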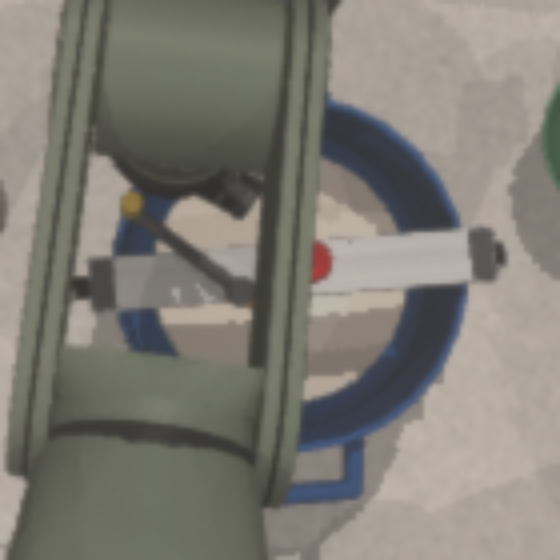

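The closed fingers at (260,425) stand beside the peg at (305,420) on its clockwise side, clear of the knob. Now I'll push along the arc.

Run:
```python
from h import *
p,R,t=pp(.158,24);ctrl.move_l([*p,190],R,vel=60,threshold=6);ft(t,"near")
for L in np.arange(.158,.80,.107):
    p,R,t=pp(L,18)
    r=ctrl.move_l([*p,190],R,vel=60,threshold=12)
    f,s=ft(t,"%.2f %s"%(L,r))
    if f>8: break
```

```text
near t20.45 [597.7   3.8 190.1] [ 0.2  0.1 -0.2] push 0.10
0.16 False t20.80 [592.8   7.4 190. ] [ 0.1  0.2 -0.1] push 0.01
0.27 False t21.22 [586.1  14.4 189.9] [ 0.3 -0.5  0.1] push 0.56
0.37 False t21.63 [578.6  20.8 190. ] [ 0.3 -0.2 -0.3] push 0.39
0.48 False t22.05 [570.4  26.2 190. ] [ 0.2 -0.2  0.1] push 0.21
0.59 False t22.47 [561.7  30.8 189.9] [ 0.5 -0.5  0.4] push 0.56
0.69 False t22.88 [552.6  34.4 190. ] [ 0.5 -0.7  0.4] push 0.53
```

Run:
```python
from h import *
f,d=optics.grab_frame("top");cv2.imwrite("pics/top5.png",cv2.resize(f[160:300,230:370],None,fx=4,fy=4)[:,:,::-1])
f,d=optics.grab_frame("scene");cv2.imwrite("pics/scene5.png",cv2.resize(f[80:240,180:340],None,fx=4,fy=4)[:,:,::-1])
```

```text
(no output)
```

View pics/scene5.png

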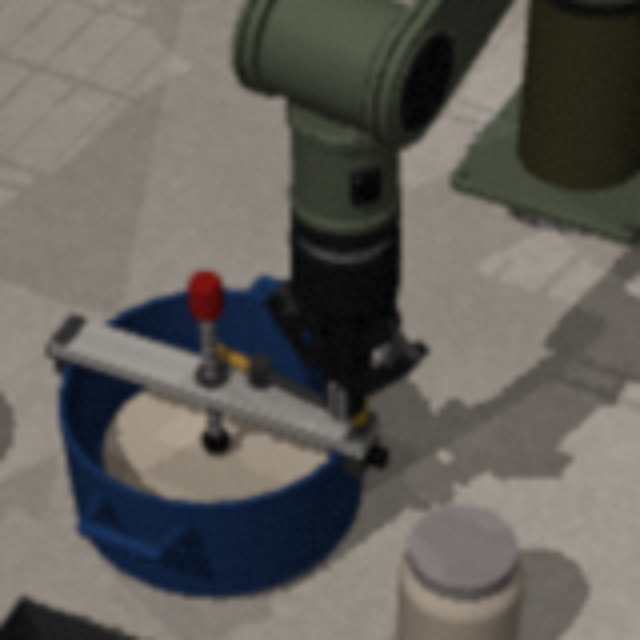

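View pics/top5.png

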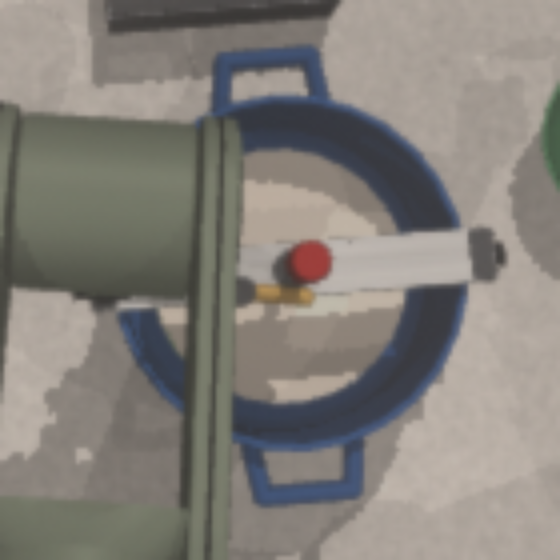

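The lever followed the push. The jaw at (235,357) is nearly at the rod, and the peg is just behind the fingers at (358,415). I'll continue in small steps until the push rises.

Run:
```python
from h import *
for L in np.arange(.72,1.15,.02):
    p,R,t=pp(L,18)
    r=ctrl.move_l([*p,190],R,vel=30,threshold=12)
    f,s=ft(t,"%.2f %s"%(L,r))
    if f>11 or s["t"]>38: break
```

```text
0.72 False t23.33 [550.7  35.  190. ] [ 3.1 -0.4 -1.3] push 3.11
0.74 False t23.68 [548.6  35.6 190. ] [ 3.1 -0.9 -1.3] push 3.15
0.76 False t24.03 [546.6  36.1 190. ] [ 2.7 -0.3 -1.3] push 2.71
0.78 False t24.38 [544.8  36.5 190. ] [ 2.3 -0.4 -1.1] push 2.36
0.80 False t24.73 [543.1  36.9 190. ] [ 2.3 -0.5 -1.2] push 2.29
0.82 False t25.08 [541.3  37.3 190. ] [ 2.5 -0.7 -1.1] push 2.52
0.84 False t25.43 [539.5  37.6 190. ] [ 2.3 -0.7 -0.9] push 2.29
0.86 False t25.78 [537.7  37.9 190. ] [ 2.5 -1.2 -1. ] push 2.44
0.88 False t26.13 [536.3  38.2 190.1] [ 4.5 -1.  -1.6] push 4.47
0.90 False t26.48 [535.1  38.4 190.2] [ 6.6 -1.2 -3.7] push 6.49
0.92 False t26.83 [534.2  38.6 190.3] [ 9.3 -1.1 -5.3] push 9.11
0.94 False t27.18 [533.4  38.7 190.4] [12.  -1.1 -7.3] push 11.75
```

Run:
```python
from h import *
p,R,t=pp(.95,18);ctrl.move_l([*p,190],R,vel=30);ft(t,"last");ctrl.hold(.4);ft(t,"held")
p,R,t=pp(.90,40);ctrl.move_l([*p,190],R,vel=40);ft(t,"off")
ctrl.move_l([*p,330],vel=200)
ctrl.move_ptp([450,250,350],down(np.pi/2));st("away")
for n in("scene","top"):
    f,d=optics.grab_frame(n);np.savez(n+"6.npz",p=f,d=d);r=(130,120,330,290) if n=="scene" else (190,110,400,300)
    cv2.imwrite(f"pics/{n}6.png",cv2.resize(f[r[1]:r[3],r[0]:r[2]],None,fx=3.5,fy=3)[:,:,::-1])
f=np.load("top6.npz")["p"];m=mask(f,*YEL,(235,200,270,245));ys,xs=np.nonzero(m);print(len(xs),xs.mean(),ys.mean())
v=R2.T@(onz("top",(xs.mean(),ys.mean()),200)[:2]-PIV);print("peg",v,np.linalg.norm(v),"lock",np.arctan2(v[1],v[0])-np.deg2rad(40))
ys,xs=np.nonzero(mask(np.load("scene6.npz")["p"],*RED,ROI["scene"]));o,d=ray("scene",(xs.mean(),ys.mean()));k=((CEN-o[:2])@d[:2])/(d[:2]@d[:2]);print("knob",o+k*d)
```

```text
last t27.53 [533.1  38.8 190.5] [13.9 -0.7 -8.9] push 13.74
held t28.03 [533.1  38.8 190.5] [13.7 -0.8 -8.6] push 13.47
off t28.95 [555.7  40.3 189.9] [-0.1 -0.1 -0.1] push -0.12
away t30.73 [450.2 249.3 349.1] F [0.3  0.07 0.96] w0.1
18 255.5 235.22222222222223
peg [-1.17749199 90.14093587] 90.14862620889775 lock 0.8857266717054894
knob [538.62747346 -89.72678572 220.11680492]
```

View pics/top6.png

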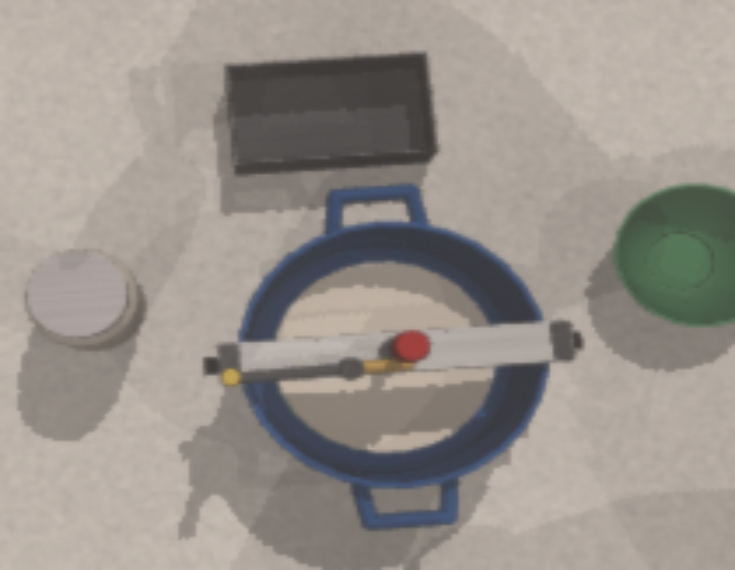

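View pics/scene6.png

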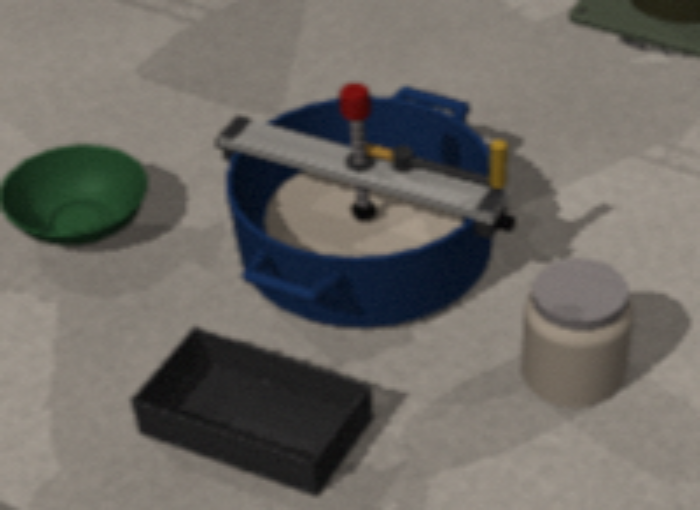

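The top view shows the peg out along the bridge at (231,377) and the jaw against the rod at (390,366), with a measured lock angle of 0.886. In the scene view the knob is at (355,102), height 220 mm, and the foot is on the plate at (363,210). The jar, bowl and tin haven't moved, so I'll hand in.

Run:
```python
from h import *
ctrl.hold(.2);st();print(ctrl.finish_job())
```

```text
t31.03 [450.6 249.1 349.8] F [-0.18 -0.17 -0.26] w0.3
the job is handed in; nothing more can be done
None
```

I lowered the gauge until its foot rested on the top plate, swung the lever round to clamp the rod, and handed the job in at about 31 s. The handover gives no verdict.

- **Lowering:** I gripped the red knob and brought it down 53.7 mm. The foot ended at about 52 mm; the plate reads about 53 mm in the depth image. The highest downward push was 7.8 N, which I estimate put about 5 N on the china, well under the 14 N limit. After letting go I pressed about 7 N on the knob from above. It hardly moved, so the plate is holding the foot up.
- **Clamping:** I pushed the peg along its arc until it stopped. The push rose to 13.7 N, and I held it there before backing off.
- **Last checks:** The lock angle is about 0.886 rad by camera, and the knob is still at 220 mm. In the final pictures the jar, bowl and tin appear where they stood, though I checked those by eye only. The arm is clear of everything.
- **Odd readings:** Two stops on the way down were probably force noise. The push on the lever read only about 0.5 N in the early part of its swing, though the pictures showed it was moving.
- **Not measured:** I could not measure the remaining foot and jaw forces after release. I infer them from the pushes above and the friction values you gave.

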